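# Put the drying post back in the draining stand

## Task

Two of the three cups on the steel draining tray hold a tall grey drying post; the matching tall post has been left standing on the counter. Pick it up, lower it gently into the empty cup and let go, so that it stands upright on the cup's floor like the others. Don't drop it in, and leave the short grey post where it stands.

Things in the scene. Friction and masses are not known exactly. Their poses are not given: they have to be found in the camera images.
- post: the tall loose drying post: plain grey plastic, round, 28 mm in diameter, 130 mm tall, about 80 g, slightly tapered at the foot (4 mm) and top (8 mm), standing free and upright on the counter. Origin: centre of its underside; z points up along the post. It matches the two posts fixed in the other cups.
- socket (a point): centre of the inner floor of the empty cup (z up), 11 mm above the counter. White plastic funnel cup, fixed, closed below: inside 36 mm across at the floor, 60 mm at the mouth, 45 mm above this point; wall 4 mm. Three such cups stand in a row 110 mm apart on the tray, the empty one at any place; the other two hold fixed tall posts that reach 130 mm above this height. A post stands in it by itself.
- short_post: the short grey post, not to be used: same diameter of 28 mm but only 70 mm tall, standing loose on the counter. Origin: centre of its underside; z up.
Things that resemble listed ones, but are neither listed nor needed, are in the scene too. What is shaped like the post but green or purple is not meant.

How it is judged:
By the outcome, as a careful person would: the job done as asked, in the order asked, and still so for the second after the job is handed in, with the robot touching nothing.
It also fails if it takes over 37 s, if anything falls off the work surface, if the arm or the gripper's body presses on something with over 40 N, if the wrist force passes 120 N, or if a joint passes its speed limit or range.

## Robot

A 6-joint arm with a two-finger parallel gripper is mounted at the origin on the work surface. World frame = base frame: x ahead of the robot, y to its left, z up, the work surface at z = 0. Lengths are in m, angles in rad, forces in N, time in s.
With the tool pointing down it reaches from about 0.325 to 0.75 m from the base axis. Payload 7.6 kg.
Tool frame: the origin (TCP) lies midway between the tips of the shut fingers; the grasp point (between the pads) lies 19 mm behind it (robot.grip_point_offset is the distance from the TCP to the grasp point, in m); z points along the fingers, y is the line along which they close (so a half turn about z gives the same grasp; the last joint's range is limited). The gripper opens to 85 mm and grips with 20 to 120 N. Pads are 22 mm wide; open, the fingers measure 114 mm over their backs; the gripper's body (76 mm by 85 mm) begins 54 mm behind the grasp point. The pads swing forward as they close: fully open they stand 13 mm farther back than shut.
Start: joints at [-1.214, 0.052, 1.401, -0, 1.689, -0.07], TCP at [0.217, -0.478, 0.231] pointing down, gripper open.
Joint ranges: [-2.9, 2.9], [-0.91, 2.17], [0.12, 2.37], [-1.06, 4.2], [0.26, 2.73], [-2.93, 2.93]. Speed limits (rad/s): [2.57, 2.57, 3.01, 3.14, 3.14, 3.14].

## Interface

Orientations are given as a rotation vector (axis times angle).
In Python, from station import telemetry, grab_frame, calibration, robot, find_in, outline_of gives the robot as it stands. The module is installed in compiled form; this text tells all that it offers.
- The arm moves only by the tool jog_arm, never from a script. Its arguments are lists of equal length, an entry for each row: "jaw": the opening in per cent of the stroke, from 0 (shut) to 100 (fully open); "dp": the shift along the tool's x, y, z each as a share of 0.2 m, from -1 to 1, a list of three; "angular": the turn, a rotation vector about the tool's x, y, z each as a share of 2 pi rad, from -1 to 1, a list of three. In form: {"jaw": [jaw, ...], "dp": [[x, y, z], ...], "angular": [[wx, wy, wz], ...]}. A call has 1 to 5 rows; each row is the pose to reach, as a shift and turn from the pose commanded when the call began, along the tool's axes at that moment, turning the shorter way round; what a row does not reach only later rows make up. A row lasts 1/10 s, in which the tool goes at most 50 mm and 8.59 degrees, less where a joint would pass 70% of its speed; a pose out of reach is approached as far as the arm can. A call with a number of a shift or a turn outside -1 to 1 is refused whole. A call with a gripper value outside its range is refused whole. The fingers move at their own pace and stop on an object; the grip force is fixed at half the most. Time passes only in rows, so rows that repeat a pose let the fingers close. It gives the time, the measured TCP pose, the force, the opening and the grip force at its end, in the units of the state.
- telemetry.get_obs(): the state, without advancing time (a new reading comes with each control period).
- grab_frame(name): name is "scene" or "side" or "wrist"; returns the picture (420x560x3 uint8, red, green, blue); there is no depth.
- calibration(name): a dict with "camera_matrix" (3x3 intrinsics, pixels), "pose" (4x4, takes a point from camera to world coordinates). Camera axes: x right, y down, z forward; pixel columns grow to the right and rows downward; lengths in m; the calibration is good to about 2 mm. A picture is of the moment at which its call begins: read the wrist's pose just before it. calibration takes no time and is no camera call; for the wrist camera it gives the pose at the moment of the call.
- robot.hand_in(): hands the job in; it is judged then, once.
Trained networks look in the newest picture that a camera, given by its name, has taken for a name from the list of things; names that differ only in an ending like _2 or _b are one class to them, and where a whole thing is asked for, a point or a joint stands for the part that bears it (a point fixed in the world has none). Each returns a list of dicts, best first, with "confidence" (0 to 1); they miss things now and then, are a little off and sometimes report something else, mostly with a low value. They report only what shows in the picture. A call takes as long as a camera call. They do not tell look-alikes from the thing itself.
- find_in(label, camera): "bbox" ([left, top, right, bottom] in pixels, round what is visible of it).
- outline_of(label, camera): "region" (420x560 bool, what is visible of it) and "bbox" ([left, top, right, bottom] in pixels, round what is visible of it).
The state is a dict: "t": time; "q": joint angles; "qvel": joint speeds; "effort": joint torques, N m; "tool_pos": TCP position; "tool_rot": TCP orientation; "force": force on the tool from outside, world axes, zero at the start; "ft_torque": the same for the moment, N m; "width": finger opening in m; "finger_force": force on a finger pad.
Only numpy, scipy, OpenCV 4.12 (cv2) and the standard library are available. Lean on these libraries where they do the work, as an engineer would, in place of code of your own. Each camera call takes 0.05 s, during which the arm holds its last target. There are 200 camera calls.

## Working session

There is one attempt and no reset: what is moved stays moved. The work goes in short steps, Python scripts to look and compute and a tool call to move; the robot and the scene stay as the last step left them, time stands still between calls to the robot, and variables do not carry over. Pictures are saved under pics/ and viewed, at most 10 in all, crops included, and the job is handed in when it is done.

Besides the shell and the picture viewer there is one more tool, called after "Request:" as name(argument=value, ...), one argument or row to a line, values as JSON. jog_arm: Moves the arm, as the interface text tells. Shift numbers are shares of 0.2 m and turn numbers shares of 2 pi rad, none past 1 either way. Its arguments: {"type":"object","properties":{"jaw":{"type":"array","items":{"type":"number"}},"dp":{"type":"array","items":{"type":"array","items":{"type":"number","minimum":-1,"maximum":1}}},"angular":{"type":"array","items":{"type":"array","items":{"type":"number","minimum":-1,"maximum":1}}}},"required":["jaw","dp","angular"]}

```bash
mkdir -p pics; cat > h.py <<'E'
import numpy as np, cv2
from station import *
def ray(c,u,v):
    K,T=np.array(c["camera_matrix"]),np.array(c["pose"])
    d=T[:3,:3]@np.linalg.solve(K,[u,v,1.]); return T[:3,3],d
def at_z(c,u,v,z):
    o,d=ray(c,u,v); return o+d*(z-o[2])/d[2]
def proj(c,p):
    K,T=np.array(c["camera_matrix"]),np.array(c["pose"])
    q=K@(T[:3,:3].T@(np.array(p)-T[:3,3])); return q[:2]/q[2]
def save(n,im,box=None,s=1):
    if box: im=im[box[1]:box[3],box[0]:box[2]]
    cv2.imwrite("pics/"+n,cv2.resize(im,None,fx=s,fy=s,interpolation=cv2.INTER_CUBIC)[:,:,::-1])
E
python3 - <<'E'
from h import *
ims=[]
for n in ("scene","side"):
    im=grab_frame(n); save(n+".png",im,s=1.4); c=calibration(n)
    print(n,np.array(c["pose"]).round(3).tolist())
    for l in ("post","socket","short_post"):
        for d in find_in(l,n):
            b=d["bbox"]; print(l,round(d["confidence"],2),np.round(b), at_z(c,(b[0]+b[2])/2,b[3],0).round(3))
E
```

```text
scene [[0.187, 0.533, -0.826, 1.129], [0.982, -0.081, 0.17, -0.107], [0.024, -0.842, -0.538, 0.465], [0.0, 0.0, 0.0, 1.0]]
post 0.92 [329. 162. 349. 232.] [0.498 0.128 0.   ]
post 0.81 [293. 160. 312. 226.] [0.466 0.065 0.   ]
post 0.62 [256. 159. 266. 228.] [ 0.464 -0.016  0.   ]
socket 0.63 [ 58. 243. 116. 299.] [ 0.608 -0.301  0.   ]
short_post 0.74 [150. 194. 163. 209.] [ 0.365 -0.214 -0.   ]
side [[-0.769, -0.414, 0.487, 0.189], [-0.639, 0.472, -0.607, 0.43], [0.021, -0.778, -0.627, 0.475], [0.0, 0.0, 0.0, 1.0]]
post 0.97 [317. 175. 339. 245.] [ 0.426 -0.01  -0.   ]
post 0.73 [281. 195. 304. 268.] [ 0.441  0.074 -0.   ]
post 0.6 [244. 208. 264. 280.] [0.471 0.134 0.   ]
socket 0.84 [332. 127. 365. 161.] [ 0.546 -0.271 -0.   ]
short_post 0.82 [373. 163. 392. 198.] [ 0.419 -0.199  0.   ]
```

View pics/scene.png

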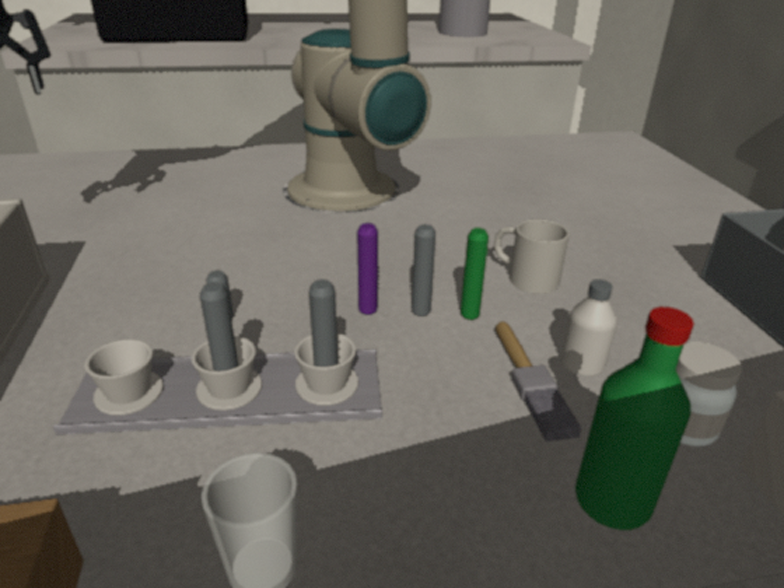

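View pics/side.png

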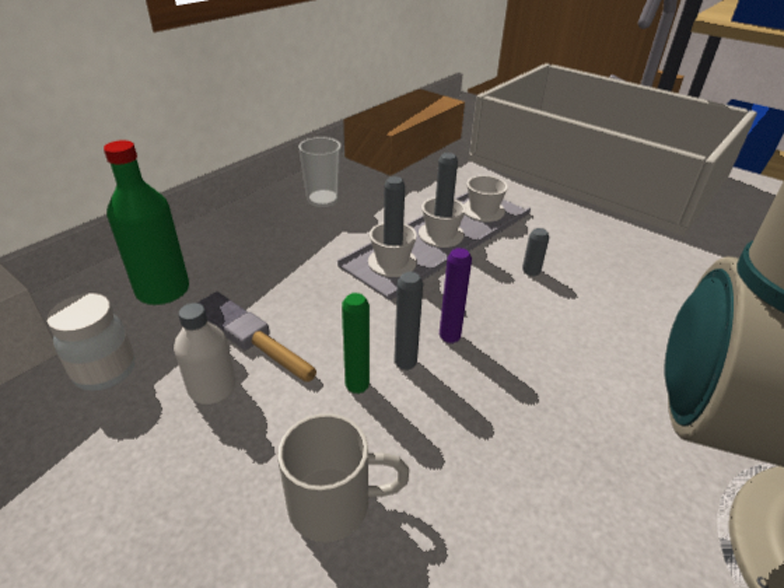

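The pictures (at 1.4x scale) show these candidates:

| Thing | Scene pixel | Side pixel |
|---|---|---|
| Grey tall loose post | (423,270) | (408,320) |
| Purple look-alike | (368,268) | (455,295) |
| Green look-alike | (474,273) | (356,343) |
| Fixed grey post in cup | (220,325) | (395,210) |
| Fixed grey post in cup | (323,320) | (446,185) |
| Short grey post | (218,285), hidden behind a fixed post | (536,250) |
| Empty cup | (122,373) | (487,197) |

I choose the grey post between purple and green, and the empty cup at the end of the row.

```bash
python3 - <<'E'
from h import *
from scipy.spatial.transform import Rotation as R
ims={n:grab_frame(n) for n in ("scene","side")}
C={n:calibration(n) for n in ims}
def tri(a,b):
    (o1,d1),(o2,d2)=ray(C["scene"],*a),ray(C["side"],*b)
    A=np.stack([d1,-d2],1); s=np.linalg.lstsq(A,o2-o1,rcond=None)[0]
    p,q=o1+s[0]*d1,o2+s[1]*d2; return ((p+q)/2).round(4),np.linalg.norm(p-q).round(4)
k=lambda x,y:(x/1.4,y/1.4)
print("post mid",tri(((293+312)/2,193),((281+304)/2,231.5)))
print("purple",tri(k(368,268),k(455,295)),"green",tri(k(474,273),k(356,343)))
print("cup rim ctr",tri(k(122,358),k(487,188)))
print("fixed tops",tri(k(212,289),k(448,159)),tri(k(322,287),k(395,184)))
for n in ims:
    for l in ("post","socket"):
        for d in outline_of(l,n)[:5]:
            m=d["region"]; v,u=np.nonzero(m); print(n,l,round(d["confidence"],2),np.round(d["bbox"]),u.mean().round(1),v.mean().round(1))
o=telemetry.get_obs(); print(o["t"],o["tool_pos"],R.from_rotvec(o["tool_rot"]).as_matrix().round(3))
a=cv2.resize(ims["scene"][140:240,240:380],None,fx=4,fy=4); b=cv2.resize(ims["side"][110:270,230:390],(400,400))
im=np.hstack([a[:, :400],b]); save("crop.png",im)
E
```

```text
post mid (array([0.4531, 0.0634, 0.0654]), np.float64(0.0021))
purple (array([ 0.4417, -0.0097,  0.0685]), np.float64(0.0021)) green (array([0.4758, 0.1268, 0.0684]), np.float64(0.0014))
cup rim ctr (array([ 0.5703, -0.2966,  0.0514]), np.float64(0.0013))
fixed tops (array([ 0.5823, -0.1892,  0.1365]), np.float64(0.0023)) (array([ 0.5916, -0.0788,  0.1355]), np.float64(0.0002))
scene post 0.78 [255. 160. 267. 228.] 262.1 191.3
scene post 0.67 [294. 160. 310. 226.] 301.7 191.7
scene post 0.63 [329. 162. 346. 230.] 338.1 193.8
scene socket 0.75 [ 59. 241. 115. 298.] 87.5 268.4
side post 0.74 [280. 194. 302. 267.] 290.9 228.4
side post 0.66 [316. 176. 338. 246.] 324.6 210.0
side post 0.61 [246. 210. 265. 282.] 253.9 245.0
side socket 0.79 [331. 124. 363. 160.] 346.0 141.7
0.7 [ 0.21735058 -0.47790847  0.23132743] [[ 0.91   0.414  0.   ]
 [ 0.414 -0.91  -0.   ]
 [-0.     0.    -1.   ]]
```

View pics/crop.png

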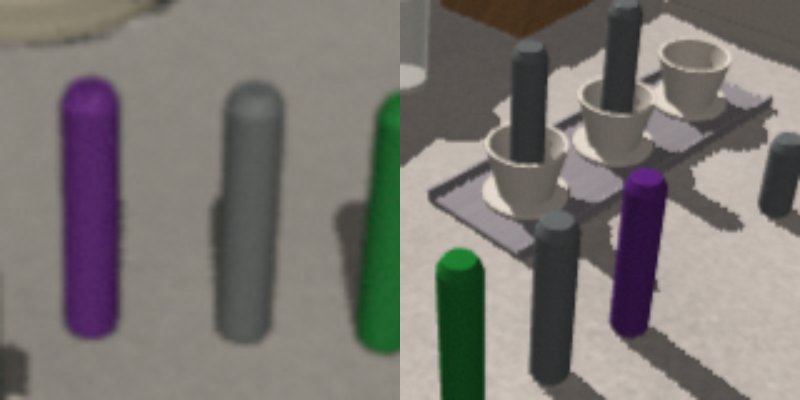

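The crop confirms it: the plain grey tall post stands at crop-left (248,210), between purple (90,210) and green (380,220). The empty cup is the far one at crop-right (692,75). I place the post at about (0.453, 0.063) and the socket at about (0.572, -0.298).

Request:
jog_arm(
  jaw=[100, 100, 100, 100, 100],
  dp=[
    [0.15, -0.13, 0],
    [0.33, -0.3, 0],
    [0.51, -0.46, 0],
    [0.69, -0.62, 0],
    [0.8, -0.72, 0],
  ],
  angular=[
    [0, 0, 0],
    [0, 0, 0],
    [0, 0, 0],
    [0, 0, 0],
    [0, 0, 0],
  ],
)

```text
t: 1.2
tool_pos: [0.3041, -0.2782, 0.2316]
tool_rot: [3.069, 0.668, 0.001]
force: [1.0, -0.9, 0.3]
width: 0.0855
finger_force: 0.0
```

Request:
jog_arm(
  jaw=[100, 100, 100, 100, 100],
  dp=[
    [0.15, -0.13, 0],
    [0.33, -0.3, 0],
    [0.51, -0.46, 0],
    [0.69, -0.62, 0],
    [0.8, -0.72, 0],
  ],
  angular=[
    [0, 0, -0.02],
    [0, 0, -0.04],
    [0, 0, -0.06],
    [0, 0, -0.08],
    [0, 0, -0.1],
  ],
)

```text
t: 1.7
tool_pos: [0.3901, -0.0806, 0.2316]
tool_rot: [2.708, 1.591, 0.001]
force: [0.4, -0.5, -0.1]
width: 0.0853
finger_force: 0.0
```

```bash
cat > go.py <<'E'
import sys
from h import *
from scipy.spatial.transform import Rotation as R
def need(tcp,yang=-14.5):
    o=telemetry.get_obs(); M=R.from_rotvec(o["tool_rot"]).as_matrix()
    a=np.deg2rad(yang); y=np.array([np.cos(a),np.sin(a),0]); z=np.array([0,0,-1.]); T=np.stack([np.cross(y,z),y,z],1)
    print("t",round(o["t"],2),"tcp",np.round(o["tool_pos"],4),"q",np.round(o["q"],2),"w",o["width"],"F",np.round(o["force"],1),"ff",o["finger_force"])
    print("dp",(M.T@(np.array(tcp)-o["tool_pos"])/.2).round(3),"ang",(R.from_matrix(M.T@T).as_rotvec()/2/np.pi).round(4))
if __name__=="__main__": need([float(v) for v in sys.argv[1:4]])
E
python3 go.py .453 .063 .231
```

```text
t 1.7 tcp [ 0.3901 -0.0806  0.2316] q [-0.3  -0.32  1.74  0.    1.72  0.21] w 0.0852502557626805 F [ 0.4 -0.5 -0.1] ff 0.0
dp [ 0.78  -0.075  0.003] ang [ 0.0001 -0.0001 -0.0406]
```

Request:
jog_arm(
  jaw=[100, 100, 100, 100, 100],
  dp=[
    [0.2, -0.02, 0],
    [0.4, -0.04, 0],
    [0.6, -0.06, 0],
    [0.78, -0.075, 0],
    [0.78, -0.075, 0],
  ],
  angular=[
    [0, 0, -0.015],
    [0, 0, -0.03],
    [0, 0, -0.04],
    [0, 0, -0.04],
    [0, 0, -0.04],
  ],
)

```text
t: 2.2
tool_pos: [0.454, 0.0629, 0.2309]
tool_rot: [-2.49, -1.914, -0.0]
force: [-1.0, 0.3, -0.3]
width: 0.0851
finger_force: 0.0
```

```bash
python3 - <<'E'
from h import *
from go import need
c=calibration("wrist"); im=grab_frame("wrist"); save("w1.png",im,s=1.4)
print(np.array(c["pose"]).round(3).tolist())
print("proj top,base",proj(c,[.453,.063,.13]).round(),proj(c,[.453,.063,0]).round())
for d in find_in("post","wrist"): 
    b=d["bbox"]; print(round(d["confidence"],2),np.round(b))
need([.453,.063,.081])
E
```

```text
[[0.966, -0.246, -0.078, 0.474], [-0.258, -0.922, -0.289, 0.137], [-0.001, 0.299, -0.954, 0.374], [0.0, 0.0, 0.0, 1.0]]
proj top,base [281. 206.] [281. 171.]
0.92 [266. 159. 307. 218.]
0.83 [270.  90. 310. 131.]
0.68 [278. 225. 312. 304.]
0.21 [308. 359. 326. 373.]
t 2.3 tcp [0.4533 0.0602 0.2311] q [ 0.05 -0.14  1.59 -0.    1.69  0.31] w 0.08502936919341303 F [-0.8 -1.2 -0.7] ff 0.0
dp [ 0.013 -0.005  0.75 ] ang [-0.0001  0.0001 -0.0016]
```

View pics/w1.png

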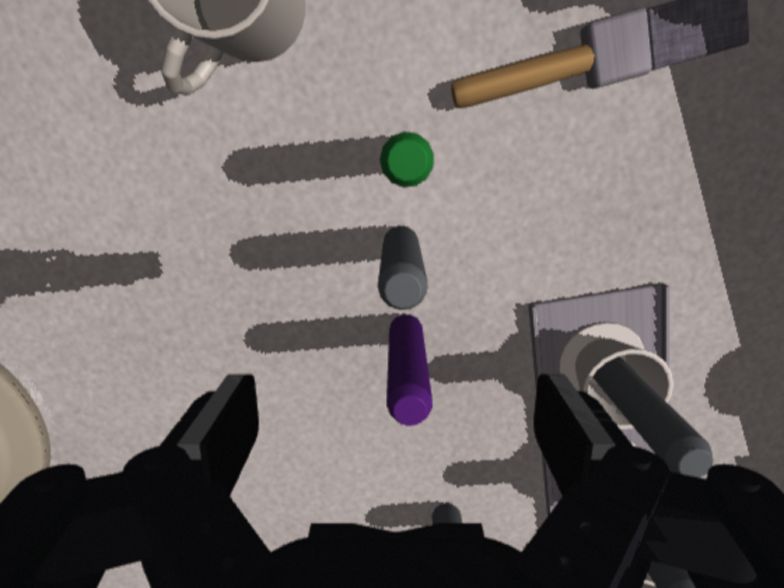

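The wrist view shows the grey post with its top at (403,287), about 7 original px right of the prediction. Green is above it and purple below, and the fingers straddle across the row. I'll correct about 6 mm and come down partway.

```bash
python3 - <<'E'
from h import *
from go import need
c=calibration("wrist")
print(at_z(c,288,205,.13), at_z(c,287.5,172,0))
need([.459,.062,.15])
E
```

```text
[0.45787712 0.05966305 0.13      ] [0.45866308 0.05743866 0.        ]
t 2.3 tcp [0.4533 0.0602 0.2311] q [ 0.05 -0.14  1.59 -0.    1.69  0.31] w 0.08502936919341303 F [-0.8 -1.2 -0.7] ff 0.0
dp [0.016 0.026 0.405] ang [-0.0001  0.0001 -0.0016]
```

Request:
jog_arm(
  jaw=[100, 100, 100, 100, 100],
  dp=[
    [0.005, 0.023, 0.05],
    [0.005, 0.023, 0.15],
    [0.005, 0.023, 0.25],
    [0.005, 0.023, 0.32],
    [0.005, 0.023, 0.32],
  ],
  angular=[
    [0, 0, 0],
    [0, 0, 0],
    [0, 0, 0],
    [0, 0, 0],
    [0, 0, 0],
  ],
)

```text
t: 2.8
tool_pos: [0.4569, 0.0588, 0.1649]
tool_rot: [-2.494, -1.906, 0.005]
force: [-0.5, 0.5, -0.4]
width: 0.0857
finger_force: 0.0
```

```bash
python3 - <<'E'
from h import *
from go import need
c=calibration("wrist"); im=grab_frame("wrist"); save("w2.png",im,s=1.4)
print("proj top,base",proj(c,[.458,.060,.13]).round(),proj(c,[.458,.06,0]).round())
for d in find_in("post","wrist"): 
    b=d["bbox"]; print(round(d["confidence"],2),np.round(b))
need([.458,.060,.081])
E
```

```text
proj top,base [283. 238.] [283. 184.]
0.67 [258.  83. 310. 139.]
t 2.9 tcp [0.4582 0.0591 0.1677] q [ 0.05 -0.1   1.68 -0.    1.56  0.31] w 0.08562823762508394 F [-0.  -0.   1.2] ff 0.0
dp [ 0.004 -0.002  0.433] ang [ 0.0001  0.     -0.0019]
```

View pics/w2.png

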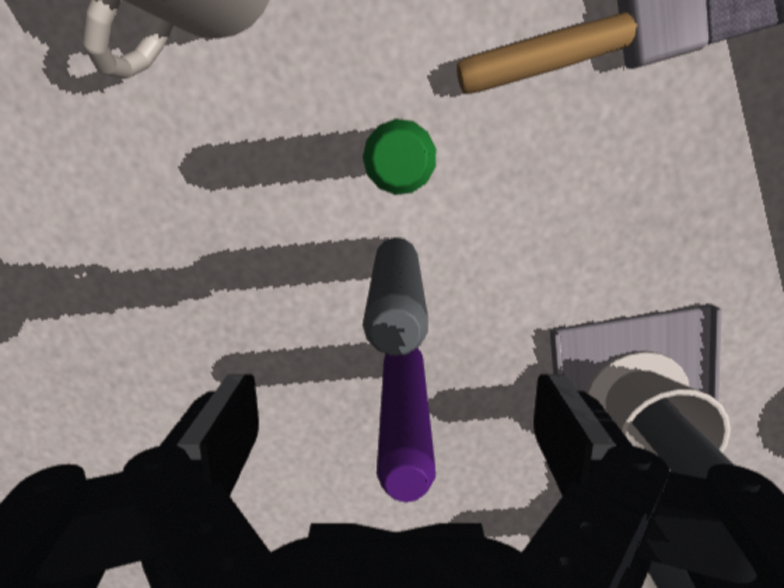

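The post's top sits at (397,327), between the fingers and only about 3 mm off along tool x. Descending and gripping.

Request:
jog_arm(
  jaw=[100, 100, 100, 100, 100],
  dp=[
    [0.014, 0, 0.08],
    [0.014, 0, 0.2],
    [0.014, 0, 0.32],
    [0.014, 0, 0.43],
    [0.014, 0, 0.43],
  ],
  angular=[
    [0, 0, 0],
    [0, 0, 0],
    [0, 0, 0],
    [0, 0, 0],
    [0, 0, 0],
  ],
)

```text
t: 3.4
tool_pos: [0.4576, 0.0621, 0.0796]
tool_rot: [-2.493, -1.908, 0.005]
force: [-0.3, -0.2, 0.2]
width: 0.0852
finger_force: 0.0
```

Request:
jog_arm(
  jaw=[60, 45, 30, 20, 10],
  dp=[
    [0, 0, 0],
    [0, 0, 0],
    [0, 0, 0],
    [0, 0, 0],
    [0, 0, 0],
  ],
  angular=[
    [0, 0, 0],
    [0, 0, 0],
    [0, 0, 0],
    [0, 0, 0],
    [0, 0, 0],
  ],
)

```text
t: 3.9
tool_pos: [0.4593, 0.0624, 0.0824]
tool_rot: [2.494, 1.909, 0.002]
force: [-2.0, -0.2, 5.8]
width: 0.027
finger_force: 58.7
```

Request:
jog_arm(
  jaw=[0, 0, 0, 0, 0],
  dp=[
    [0, 0, 0],
    [0, 0, 0],
    [0, 0, 0],
    [0, 0, 0],
    [0, 0, 0],
  ],
  angular=[
    [0, 0, 0],
    [0, 0, 0],
    [0, 0, 0],
    [0, 0, 0],
    [0, 0, 0],
  ],
)

```text
t: 4.4
tool_pos: [0.4593, 0.0624, 0.0824]
tool_rot: [2.494, 1.909, 0.002]
force: [-0.9, -0.0, 6.2]
width: 0.0266
finger_force: 58.7
```

Request:
jog_arm(
  jaw=[0, 0, 0, 0, 0],
  dp=[
    [0, 0, -0.1],
    [0, 0, -0.28],
    [0, 0, -0.48],
    [0, 0, -0.68],
    [0, 0, -0.83],
  ],
  angular=[
    [0, 0, 0],
    [0, 0, 0],
    [0, 0, 0],
    [0, 0, 0],
    [0, 0, 0],
  ],
)

```text
t: 4.9
tool_pos: [0.4589, 0.0623, 0.25]
tool_rot: [2.494, 1.908, 0.003]
force: [1.0, 0.2, -1.1]
width: 0.0267
finger_force: 59.0
```

```bash
python3 - <<'E'
from h import *
from go import need
im=grab_frame("scene"); save("s2.png",im,(0,60,400,320),2)
need([.572,-.298,.245])
E
```

```text
t 4.95 tcp [0.4603 0.0624 0.2549] q [ 0.06 -0.13  1.53 -0.    1.73  0.32] w 0.026369584814172047 F [ 0.5 -1.2  2.9] ff 59.03450969606638
dp [-1.594  1.009  0.054] ang [ 0.0015 -0.0005 -0.0018]
```

View pics/s2.png

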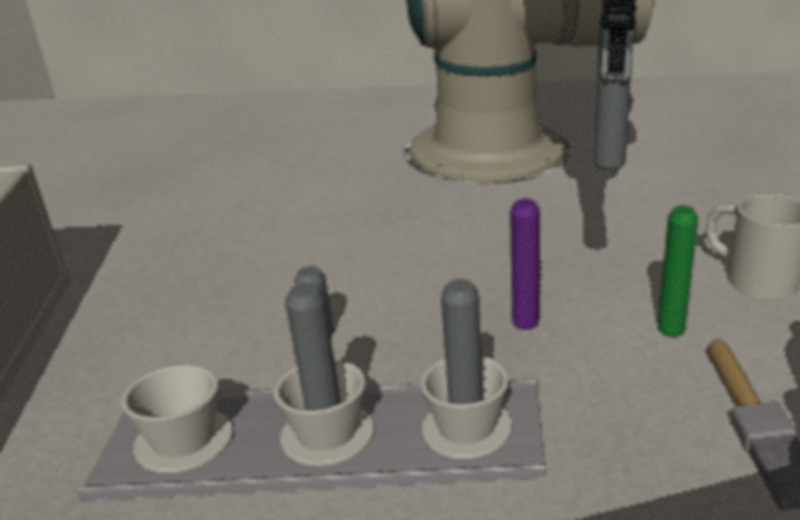

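The post is held upright at (612,110), with its foot clear of everything, and the others are untouched. Carrying it over the row now.

Request:
jog_arm(
  jaw=[0, 0, 0, 0, 0],
  dp=[
    [-0.14, 0.09, 0],
    [-0.33, 0.21, 0],
    [-0.53, 0.33, 0],
    [-0.7, 0.44, 0],
    [-0.8, 0.5, 0],
  ],
  angular=[
    [0, 0, 0],
    [0, 0, 0],
    [0, 0, 0],
    [0, 0, 0],
    [0, 0, 0],
  ],
)

```text
t: 5.45
tool_pos: [0.5136, -0.121, 0.2464]
tool_rot: [-2.497, -1.906, 0.002]
force: [0.0, 0.1, -0.7]
width: 0.0267
finger_force: 59.1
```

Request:
jog_arm(
  jaw=[0, 0, 0, 0, 0],
  dp=[
    [-0.14, 0.09, 0],
    [-0.33, 0.21, 0],
    [-0.53, 0.33, 0],
    [-0.7, 0.44, 0],
    [-0.8, 0.51, 0],
  ],
  angular=[
    [0, 0, 0],
    [0, 0, 0],
    [0, 0, 0],
    [0, 0, 0],
    [0, 0, 0],
  ],
)

```text
t: 5.95
tool_pos: [0.5699, -0.3023, 0.2458]
tool_rot: [-2.496, -1.906, 0.002]
force: [0.4, 0.5, -1.2]
width: 0.027
finger_force: 59.2
```

Request:
jog_arm(
  jaw=[0, 0],
  dp=[
    [0, 0, 0],
    [0, 0, 0],
  ],
  angular=[
    [0, 0, 0],
    [0, 0, 0],
  ],
)

```text
t: 6.15
tool_pos: [0.5699, -0.2994, 0.2463]
tool_rot: [-2.494, -1.908, 0.001]
force: [-0.1, -0.2, -0.6]
width: 0.0263
finger_force: 59.2
```

```bash
python3 - <<'E'
from h import *
from go import need
ims=[grab_frame(n) for n in ("scene","side")]
a=cv2.resize(ims[0][140:320,30:210],(400,400),interpolation=cv2.INTER_CUBIC)
b=cv2.resize(ims[1][30:180,260:410],(400,400),interpolation=cv2.INTER_CUBIC)
save("c3.png",np.hstack([a,b]))
need([.573,-.298,.25])
E
```

```text
t 6.25 tcp [ 0.5701 -0.2984  0.2473] q [-0.54  0.39  0.98  0.    1.77 -0.28] w 0.02669698173211013 F [-0.1  0.3 -0.1] ff 59.20742254704237
dp [ 0.006  0.013 -0.014] ang [-0.     -0.     -0.0016]
```

View pics/c3.png

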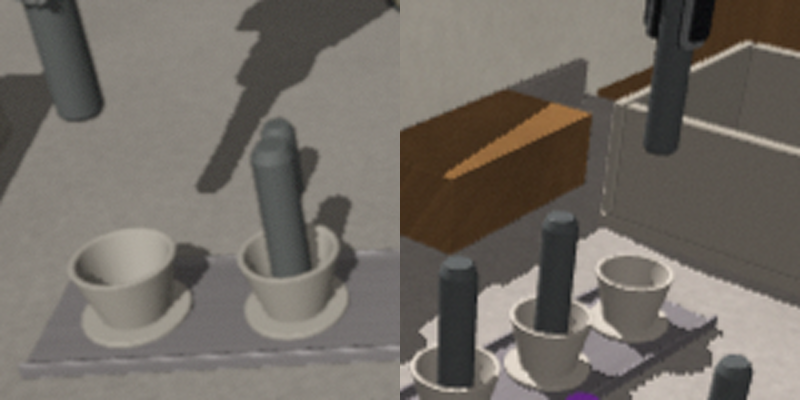

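```bash
python3 - <<'E'
from h import *
from go import need
C={n:calibration(n) for n in ("scene","side")}
def tri(a,b):
    a=(30+a[0]*.45,140+a[1]*.45); b=(260+(b[0]-400)*.375,30+b[1]*.375)
    (o1,d1),(o2,d2)=ray(C["scene"],*a),ray(C["side"],*b)
    s=np.linalg.lstsq(np.stack([d1,-d2],1),o2-o1,rcond=None)[0]
    p,q=o1+s[0]*d1,o2+s[1]*d2; return ((p+q)/2).round(4),np.linalg.norm(p-q).round(4)
print("foot",tri((80,113),(661,150)),"rim",tri((124,259),(634,277)))
print("fixed top tri",tri((272,150),(562,219)))
E
```

```text
foot (array([ 0.5667, -0.3015,  0.1637]), np.float64(0.0001)) rim (array([ 0.5717, -0.2983,  0.0512]), np.float64(0.0011))
fixed top tri (array([ 0.5829, -0.1895,  0.1373]), np.float64(0.0028))
```

Measured the same way in both views, the held foot is about 4 mm in x and 3 mm in y short of the cup axis. In the crop the foot is at (80,113) and the cup rim at (124,259). I'll correct that and lower into the mouth.

Request:
jog_arm(
  jaw=[0, 0, 0, 0, 0],
  dp=[
    [0.02, 0.016, 0.06],
    [0.02, 0.016, 0.18],
    [0.02, 0.016, 0.3],
    [0.02, 0.016, 0.4],
    [0.02, 0.016, 0.46],
  ],
  angular=[
    [0, 0, 0],
    [0, 0, 0],
    [0, 0, 0],
    [0, 0, 0],
    [0, 0, 0],
  ],
)

```text
t: 6.75
tool_pos: [0.5737, -0.2948, 0.1526]
tool_rot: [-2.491, -1.909, 0.002]
force: [-0.5, 0.3, -1.6]
width: 0.0268
finger_force: 59.2
```

```bash
python3 - <<'E'
from h import *
from go import need
ims=[grab_frame(n) for n in ("scene","side")]
a=cv2.resize(ims[0][140:320,30:210],(400,400),interpolation=cv2.INTER_CUBIC)
b=cv2.resize(ims[1][30:180,260:410],(400,400),interpolation=cv2.INTER_CUBIC)
save("c4.png",np.hstack([a,b]))
need([.574,-.295,.095])
E
```

```text
t 6.85 tcp [ 0.5736 -0.2951  0.1529] q [-0.53  0.43  1.12  0.    1.6  -0.27] w 0.026615996246689845 F [ 0.2 -0.8 -1.4] ff 59.237687308341265
dp [0.001 0.003 0.289] ang [-0.0006 -0.0002 -0.0017]
```

View pics/c4.png

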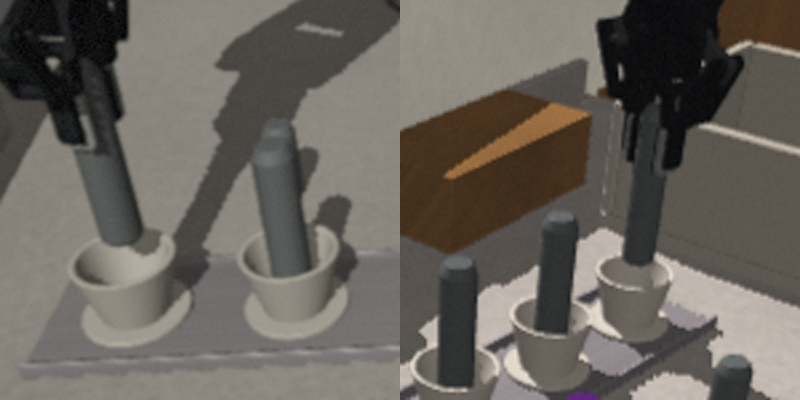

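```bash
python3 - <<'E'
from h import *
C={n:calibration(n) for n in ("scene","side")}
def tri(a,b):
    a=(30+a[0]*.45,140+a[1]*.45); b=(260+(b[0]-400)*.375,30+b[1]*.375)
    (o1,d1),(o2,d2)=ray(C["scene"],*a),ray(C["side"],*b)
    s=np.linalg.lstsq(np.stack([d1,-d2],1),o2-o1,rcond=None)[0]
    p,q=o1+s[0]*d1,o2+s[1]*d2; return ((p+q)/2).round(4),np.linalg.norm(p-q).round(4)
print("foot",tri((121,238),(641,259)),"rim",tri((124,259),(634,277)),"saucer z.011",tri((137,311),(632,314)))
c=cv2.imread("pics/c4.png",0)
for r in (205,220,232): print(r,c[r,80:165:3].tolist())
for r in (230,245,254): print(r,c[r,610:680:3].tolist())
# rim left/right extremes
for r in (250,258,266,274): print("s",r,c[r,60:190:4].tolist())
for r in (268,276,284): print("d",r,c[r,585:685:4].tolist())
E
```

```text
foot (array([ 0.5686, -0.2982,  0.0682]), np.float64(0.0019)) rim (array([ 0.5717, -0.2983,  0.0512]), np.float64(0.0011)) saucer z.011 (array([ 0.5727, -0.3013,  0.0096]), np.float64(0.0073))
205 [136, 135, 137, 120, 92, 85, 88, 87, 88, 87, 85, 83, 80, 74, 69, 64, 56, 50, 40, 80, 128, 135, 135, 137, 138, 136, 134, 133, 137]
220 [133, 135, 134, 135, 132, 105, 86, 88, 86, 90, 89, 87, 83, 80, 78, 69, 64, 59, 51, 41, 57, 118, 135, 135, 133, 135, 137, 136, 137]
232 [134, 132, 134, 134, 135, 134, 113, 88, 87, 89, 87, 89, 84, 84, 81, 78, 71, 67, 59, 49, 47, 73, 89, 93, 93, 90, 95, 112, 134]
230 [126, 105, 87, 87, 88, 70, 46, 47, 47, 48, 49, 51, 48, 46, 48, 47, 62, 85, 85, 84, 89, 88, 86, 88]
245 [186, 185, 184, 190, 132, 65, 45, 45, 47, 49, 50, 49, 46, 48, 45, 53, 86, 87, 89, 87, 88, 87, 88, 87]
254 [190, 182, 184, 203, 115, 50, 45, 48, 50, 49, 51, 49, 49, 45, 53, 139, 167, 129, 99, 83, 84, 82, 83, 84]
s 250 [133, 134, 135, 135, 140, 144, 125, 119, 127, 132, 139, 145, 152, 157, 157, 163, 168, 162, 145, 104, 93, 93, 93, 94, 134, 161, 153, 144, 144, 88, 69, 73, 71]
s 258 [135, 131, 134, 145,
[... 156 characters left out ...]
, 147, 135, 78, 69, 87, 100, 109, 118, 128, 135, 143, 149, 154, 159, 165, 167, 170, 172, 173, 174, 174, 171, 166, 157, 138, 85, 67, 61, 60, 58, 57]
s 274 [133, 134, 142, 147, 106, 66, 70, 77, 88, 106, 119, 131, 136, 146, 153, 157, 162, 166, 169, 172, 172, 168, 162, 147, 126, 95, 81, 69, 63, 58, 54, 54, 54]
d 268 [181, 181, 182, 206, 110, 95, 102, 106, 108, 111, 111, 114, 116, 110, 100, 111, 109, 118, 133, 142, 173, 211, 188, 186, 189]
d 276 [183, 182, 182, 157, 189, 130, 105, 106, 109, 112, 112, 114, 112, 111, 107, 108, 105, 130, 144, 157, 174, 208, 197, 180, 185]
d 284 [183, 183, 179, 149, 91, 85, 152, 147, 148, 140, 125, 118, 117, 111, 109, 106, 103, 121, 143, 152, 126, 108, 179, 186, 183]
```

The foot hangs about 13 mm above the rim, at (121,238) left and (641,259) right, and is still about 3–4 mm short in x. Correcting that and lowering gently while watching the force.

Request:
jog_arm(
  jaw=[0, 0, 0, 0, 0],
  dp=[
    [0, 0.018, 0.02],
    [0, 0.018, 0.07],
    [0, 0.018, 0.12],
    [0, 0.018, 0.17],
    [0, 0.018, 0.2],
  ],
  angular=[
    [0, 0, 0],
    [0, 0, 0],
    [0, 0, 0],
    [0, 0, 0],
    [0, 0, 0],
  ],
)

```text
t: 7.35
tool_pos: [0.5773, -0.2971, 0.1136]
tool_rot: [-2.494, -1.908, 0.001]
force: [-0.2, -0.6, -1.0]
width: 0.0267
finger_force: 59.2
```

Request:
jog_arm(
  jaw=[0, 0, 0, 0, 0],
  dp=[
    [0, 0, 0.015],
    [0, 0, 0.03],
    [0, 0, 0.045],
    [0, 0, 0.06],
    [0, 0, 0.06],
  ],
  angular=[
    [0, 0, 0],
    [0, 0, 0],
    [0, 0, 0],
    [0, 0, 0],
    [0, 0, 0],
  ],
)

```text
t: 7.85
tool_pos: [0.5776, -0.2972, 0.1029]
tool_rot: [-2.495, -1.909, 0.0]
force: [0.5, -0.1, 0.1]
width: 0.0264
finger_force: 59.2
```

Request:
jog_arm(
  jaw=[0, 0, 0, 0, 0],
  dp=[
    [0, 0, 0.008],
    [0, 0, 0.016],
    [0, 0, 0.024],
    [0, 0, 0.03],
    [0, 0, 0.03],
  ],
  angular=[
    [0, 0, 0],
    [0, 0, 0],
    [0, 0, 0],
    [0, 0, 0],
    [0, 0, 0],
  ],
)

```text
t: 8.35
tool_pos: [0.5776, -0.2972, 0.097]
tool_rot: [-2.495, -1.909, 0.0]
force: [-0.6, 0.3, -1.2]
width: 0.0264
finger_force: 59.2
```

```bash
python3 - <<'E'
from h import *
from go import need
ims=[grab_frame(n) for n in ("scene","side")]
a=cv2.resize(ims[0][140:320,30:210],(400,400),interpolation=cv2.INTER_CUBIC)
b=cv2.resize(ims[1][30:180,260:410],(400,400),interpolation=cv2.INTER_CUBIC)
save("c5.png",np.hstack([a,b]))
need([.577,-.297,.0935])
E
```

```text
t 8.45 tcp [ 0.5777 -0.2973  0.0973] q [-0.53  0.48  1.17 -0.    1.5  -0.27] w 0.026425765051199156 F [ 0.7 -0.2 -0.3] ff 59.24638498574495
dp [ 0.    -0.004  0.019] ang [ 0.      0.     -0.0018]
```

View pics/c5.png

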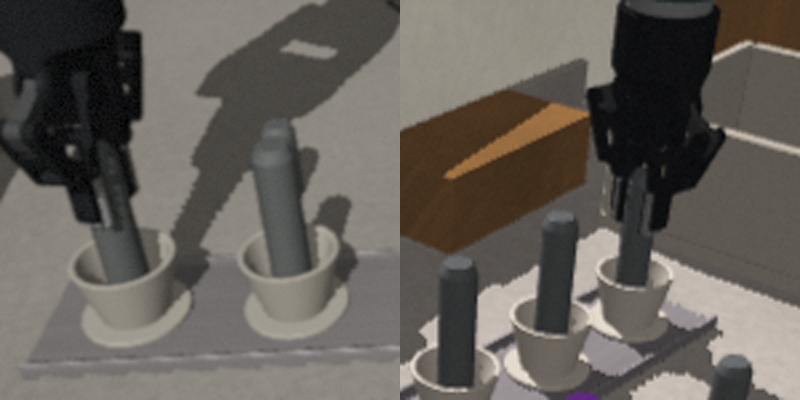

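The post is inside the cup and centred like its neighbours, at (124,280) left and (633,285) right. No contact yet, so I keep lowering in 1 mm steps.

Request:
jog_arm(
  jaw=[0, 0, 0, 0, 0],
  dp=[
    [0, 0, 0.005],
    [0, 0, 0.01],
    [0, 0, 0.015],
    [0, 0, 0.015],
    [0, 0, 0.015],
  ],
  angular=[
    [0, 0, 0],
    [0, 0, 0],
    [0, 0, 0],
    [0, 0, 0],
    [0, 0, 0],
  ],
)

```text
t: 8.95
tool_pos: [0.5777, -0.2973, 0.0943]
tool_rot: [2.495, 1.909, -0.0]
force: [0.1, -0.4, -0.6]
width: 0.0267
finger_force: 59.2
```

Request:
jog_arm(
  jaw=[0, 0, 0],
  dp=[
    [0, 0, 0.005],
    [0, 0, 0.005],
    [0, 0, 0.005],
  ],
  angular=[
    [0, 0, 0],
    [0, 0, 0],
    [0, 0, 0],
  ],
)

```text
t: 9.25
tool_pos: [0.5778, -0.2974, 0.0935]
tool_rot: [2.494, 1.909, 0.0]
force: [0.4, -0.3, 0.2]
width: 0.0267
finger_force: 59.4
```

Request:
jog_arm(
  jaw=[0, 0, 0],
  dp=[
    [0, 0, 0.005],
    [0, 0, 0.005],
    [0, 0, 0.005],
  ],
  angular=[
    [0, 0, 0],
    [0, 0, 0],
    [0, 0, 0],
  ],
)

```text
t: 9.55
tool_pos: [0.5779, -0.2974, 0.0935]
tool_rot: [2.494, 1.909, 0.0]
force: [-2.5, 0.7, 5.6]
width: 0.0267
finger_force: 60.1
```

Request:
jog_arm(
  jaw=[0, 0, 0],
  dp=[
    [0, 0, 0.004],
    [0, 0, 0.004],
    [0, 0, 0.004],
  ],
  angular=[
    [0, 0, 0],
    [0, 0, 0],
    [0, 0, 0],
  ],
)

```text
t: 9.85
tool_pos: [0.578, -0.2975, 0.0934]
tool_rot: [2.494, 1.908, 0.001]
force: [-2.9, 1.5, 8.2]
width: 0.0265
finger_force: 60.7
```

The post meets the floor at the expected height with 5–8 N. Releasing.

Request:
jog_arm(
  jaw=[35, 45, 60, 80, 100],
  dp=[
    [0, 0, -0.005],
    [0, 0, -0.005],
    [0, 0, -0.005],
    [0, 0, -0.005],
    [0, 0, -0.005],
  ],
  angular=[
    [0, 0, 0],
    [0, 0, 0],
    [0, 0, 0],
    [0, 0, 0],
    [0, 0, 0],
  ],
)

```text
t: 10.35
tool_pos: [0.5777, -0.2972, 0.0922]
tool_rot: [-2.495, -1.909, 0.0]
force: [0.0, 1.0, -0.5]
width: 0.0781
finger_force: 0.0
```

Request:
jog_arm(
  jaw=[100, 100, 100, 100, 100],
  dp=[
    [0, 0, -0.005],
    [0, 0, -0.05],
    [0, 0, -0.12],
    [0, 0, -0.2],
    [0, 0, -0.28],
  ],
  angular=[
    [0, 0, 0],
    [0, 0, 0],
    [0, 0, 0],
    [0, 0, 0],
    [0, 0, 0],
  ],
)

```text
t: 10.85
tool_pos: [0.578, -0.2975, 0.151]
tool_rot: [2.493, 1.908, 0.001]
force: [-0.6, -0.9, -0.1]
width: 0.0858
finger_force: 0.0
```

Request:
jog_arm(
  jaw=[100, 100, 100, 100, 100],
  dp=[
    [0, 0, -0.1],
    [0, 0, -0.25],
    [0, 0, -0.45],
    [0, 0, -0.55],
    [0, 0, -0.55],
  ],
  angular=[
    [0, 0, 0],
    [0, 0, 0],
    [0, 0, 0],
    [0, 0, 0],
    [0, 0, 0],
  ],
)

```text
t: 11.35
tool_pos: [0.5787, -0.2978, 0.2649]
tool_rot: [2.488, 1.904, 0.005]
force: [0.1, -0.9, 0.2]
width: 0.0854
finger_force: 0.0
```

```bash
python3 - <<'E'
from h import *
from go import need
ims=[grab_frame(n) for n in ("scene","side")]
a=cv2.resize(ims[0][140:320,30:210],(400,400),interpolation=cv2.INTER_CUBIC)
b=cv2.resize(ims[1][30:180,260:410],(400,400),interpolation=cv2.INTER_CUBIC)
save("c6.png",np.hstack([a,b]))
need([.577,-.297,.26])
E
```

```text
t 11.45 tcp [ 0.5777 -0.2973  0.2591] q [-0.53  0.41  0.93 -0.    1.8  -0.27] w 0.08574777111264276 F [-0.3 -0.4 -0.1] ff 0.0
dp [ 0.    -0.004 -0.005] ang [ 0.0002  0.0001 -0.0018]
```

View pics/c6.png

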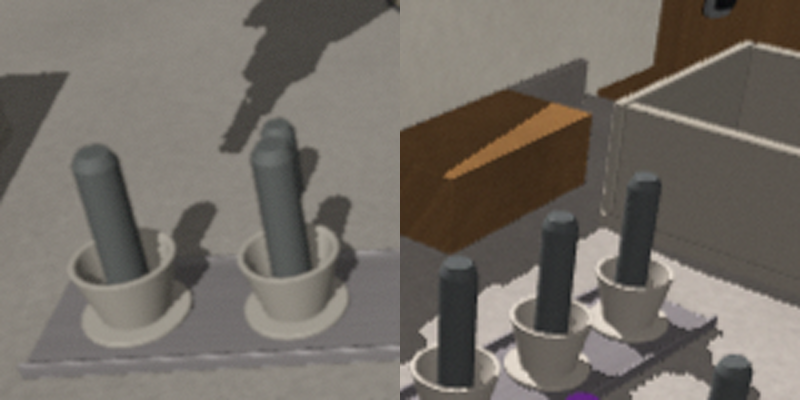

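The post stands free and upright in the third cup, level with its neighbours: its top is at (96,155) left and (645,182) right. The short post is untouched and the gripper is clear.

```bash
python3 -c "
from station import robot
print(robot.hand_in())"
```

```text
the job is handed in; nothing more can be done
None
```

The tall grey post now stands upright on the floor of the formerly empty cup, released with the gripper clear; the short post was left where it stood, and the job was handed in at about 11.5 s.

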